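# Find the slope at which a jar slips and mark it on the slip tester

### The arm

A 6-joint arm with a two-finger parallel gripper is mounted at the origin on a cart in front of the work surface, level with it; the furniture and walls round the work are solid. World frame = base frame: x ahead of the robot, y to its left, z up, the work surface at z = 0. Lengths are in m, angles in rad, forces in N, time in s.
With the tool pointing down it reaches from about 0.275 to 0.825 m from the base axis. Payload 4.9 kg.
Tool frame: the origin (TCP) lies midway between the tips of the shut fingers; the grasp point (between the pads) lies 19 mm behind it; x points along the fingers, z is the direction in which the jaws open and shut, and the axes are right-handed (so a half turn about x gives the same grasp; the last joint's range is limited). The gripper opens to 85 mm and grips with 20 to 120 N. Pads are 22 mm wide; open, the fingers measure 114 mm over their backs; the gripper's body (76 mm by 85 mm) begins 54 mm behind the grasp point. The pads swing forward as they close: fully open they stand 13 mm farther back than shut.
Start: joints at [1.019, 0.326, -0.193, 1.052, 0, 1.437], TCP at [0.223, 0.503, 0.204] pointing down, gripper open.
Joint ranges: [-2.65, 2.65], [-0.97, 1.79], [-1.3, 1.35], [-1.93, 2.1], [-1.47, 1.37], [-3.14, 3.14]. Speed limits (rad/s): [2.57, 2.57, 3.14, 3.14, 3.14, 3.14].

### API

Orientations are given as a rotation vector (axis times angle).
In Python, from bench import monitor, optics, close_job gives the robot as it stands.
- The arm moves only by the tool arm_command, never from a script. Its arguments are lists of equal length, an entry for each row: "angular": the turn, a rotation vector about the tool's x, y, z in degrees, a list of three; "dp": the shift along the tool's x, y, z in mm, a list of three; "hand": the closure in counts, from 0 (fully open) to 255 (shut). In form: {"angular": [[wx, wy, wz], ...], "dp": [[x, y, z], ...], "hand": [hand, ...]}. A call has 1 to 12 rows; each row shifts and turns the commanded pose from where the row before left it, along the tool's axes as they then stand; what a row does not reach is not made up. A row lasts 1/8 s, in which the tool goes at most 62.5 mm and 10.7 degrees, less where a joint would pass 70% of its speed; a pose out of reach is approached as far as the arm can. A call is refused whole if a number of a shift passes 62.5 or a number of a turn 10.7, either way. A call with a gripper value outside its range is refused whole. The fingers move at their own pace and stop on an object; the grip force is fixed at half the most. Time passes only in rows, so rows that do not move let the fingers close. It gives the time, the measured TCP pose, the force and the opening at its end, in the units of the state.
- monitor.get_obs(): the state, without advancing time (a new reading comes with each control period).
- optics.read_camera(name): name is "scene" or "top" or "wrist"; returns the picture (400x640x3 uint8, blue, green, red); there is no depth.
- optics.camera_model(name): a dict with "mtx" (3x3 intrinsics, pixels), "rvec" (rotation vector, rad) and "tvec" (3), from world to camera coordinates, as OpenCV has them; the wrist camera has in their place "tool_from_camera" (4x4, takes a point from camera to tool coordinates, whose origin is the TCP and whose axes are the tool frame's). Camera axes: x right, y down, z forward; pixel columns grow to the right and rows downward; lengths in m; the calibration is good to about 2 mm. A picture is of the moment at which its call begins: read the wrist's pose just before it. camera_model takes no time and is no camera call.
- close_job(): hands the job in, once; it reports no verdict.
The state is a dict: "time_s": time; "joint_pos": joint angles; "joint_velocities": joint speeds; "effort": joint torques, N m; "tcp_pos": TCP position; "tcp_rot": TCP orientation; "wrist_force": force on the tool from outside, world axes, zero at the start; "wrist_torque": the same for the moment, N m; "gripper_width": finger opening in m.
Only numpy, scipy, OpenCV 4.12 (cv2) and the standard library are available. Lean on these libraries where they do the work, as an engineer would, in place of code of your own. Each camera call takes 0.05 s, during which the arm holds its last target. There are 200 camera calls.

### The job

Two jars stand at the top of the slip tester's hinged board. Lift the board slowly by its bar until the first jar slides down to the lip while the other stays put, and leave the board standing at that slope. Then note the angle: swing the pointer down by its peg until its underside meets the stud at the board's side, press it home there with about 8 newtons for a moment, never more than 12, and let go; do not touch the jars or disturb the things around.

Things in the scene. Friction and masses are not known exactly. Their poses are not given: they have to be found in the camera images.
- tester: The tester's grey base, 285 x 152 mm, 14 mm thick, fixed to the table; where it stands and which way it faces vary. Origin on the table, below the board's middle; x points to the board's free end, y to the pointer's side, z up. The hinge line of board and pointer is parallel to y at x = -140 mm, z = 50 mm.
- board: White hinged deck, 250 x 140 mm. Origin on the hinge line at mid width, level with the deck's upper face; x along the deck to the free end, y to the pointer's side, z out of the deck. Flat at the start; the free end lifts up to 0.72 rad about -y at the origin. Stiff hinge: it stays where left; lifting by the bar takes about 10 N upward.
- lift_bar (a point): Centre of the lifting bar: round steel, 12 mm diameter, about 100 mm long, parallel to the board's y, 48 mm beyond the deck's end (x = 298, z = +4 mm in the board's frame), 54 mm above the table at the start. Free on both sides: pinch it firmly (30 N or more) from above across the board's length; it turns between the fingers as the board tilts.
- smooth_lane (a point): Middle of the bare lane, on the deck (board x = 140, y = +34 mm). A lane is 64 mm wide between rails 10 mm high. The lanes hold differently; the slope at which a jar slides varies and is not known beforehand: one jar goes at 16 to 27 degrees, the other only 6 to 9 degrees later.
- rubber_lane (a point): Middle of the lane of ribbed black rubber, on the deck (board x = 140, y = -34 mm).
- lip (a point): Middle of the lip across the low end of the deck, 18 mm high, that catches a sliding jar; this point lies on the deck at the lip's inner face (board x = 30 mm).
- stud (a point): Top of a round steel stud, 10 mm in diameter, that sticks out sideways from the board on its +y side and moves with it (x = 150, y = 88, z = -1 mm in the board's frame). The pointer comes to rest on it.
- pointer: Flat aluminium arm, 180 mm long, 8 mm wide, beside the board on its +y side, on the same hinge line. Origin and axes as the board's, turning with the pointer (x along the arm). At the start it stands 54 to 75 degrees up; it swings down towards the free end. Light friction hinge (1 N at the peg): it stays where left. Pressed on the stud it feels hard: about 3 N more per mm; over about 14 N would shift the board.
- pointer_underside (a point): Point on the pointer's underside that meets the stud (x = 150, y = 88, z = -1 mm in the pointer's frame). When the pointer rests on the stud this point and stud coincide, and pointer and board are parallel.
- pointer_peg (a point): Middle of the pointer's peg: round steel, 12 mm diameter, sticking out 64 mm from the arm away from the board, parallel to the hinge line (x = 170, y = 136, z = +4 mm in the pointer's frame). Pinch it from above, fingers closing along the board's length; it turns between the fingers.
- cream_jar_mid (a point): Centre, half-way up, of the low two-tone blue jar, 58 mm in diameter, 37 mm high, standing in one lane (either one) at about x = 190 mm of the board.
- powder_jar_mid (a point): Centre, half-way up, of the pale jar with a light green lid, 55 mm in diameter, 44 mm high, standing in the other lane at about x = 190 mm of the board.
- oil_bottle: Small brown bottle with a dropper cap, 33 mm in diameter, 102 mm high, a bystander; origin under its centre.
- tape: Black tape roll, 62 mm across, 19 mm high, a bystander; origin under its centre.
- perm_rod: Orange perm rod, 72 mm long, 22 mm thick, lying on the table, a bystander; origin under its centre.
- cream_jar: The same cream jar, origin at the centre of its underside.
- powder_jar: The same powder jar, origin at the centre of its underside.

How it is judged:
On the way, in this order (a step that is already met when the one before it is completed fails the run):
1. the first jar has slid down to the lip while the other still stands at the top (((x of cream_jar_mid in the frame of board below 0.07 m and x of powder_jar_mid in the frame of board above 0.165 m) or (x of powder_jar_mid in the frame of board below 0.07 m and x of cream_jar_mid in the frame of board above 0.165 m)) and height (world z) of lift_bar above 0.128 m), for 0.2 s.
2. the pointer's underside is pressed home on the stud with more than 5 N (all of step 1 and distance between pointer_underside and stud below 0.002 m and contact force between pointer and board above 5 N), for 0.2 s.
At the end, for the whole second after the job is handed in: One jar rests at the lip (centre under 70 mm from the hinge along the board), the other still stands at the top (over 165 mm); the board stands raised by itself (bar over 128 mm above the table); the pointer's underside is within 2 mm of the stud; all at rest (all of step 1 and distance between pointer_underside and stud below 0.002 m and linear speed of each of board, cream_jar, powder_jar below 0.01 m/s); the robot touches nothing.
It fails at once if the board was tilted too far or jerked: the second jar slid as well (x of each of cream_jar_mid, powder_jar_mid in the frame of board below 0.165 m).
It fails at once if the pointer was pressed on the stud with more than 12 N (contact force between pointer and board above 12 N).
It fails at once if the robot touched the cream jar (contact force between any of the fingers, the arm and cream_jar above 0.5 N).
It fails at once if the robot touched the powder jar (contact force between any of the fingers, the arm and powder_jar above 0.5 N).
It fails at once if a bystander was disturbed (distance of any of oil_bottle, tape, perm_rod from where it was at the start of the episode above 0.02 m).
It also fails if it takes over 72 s, if anything falls off the work surface, if the arm or the gripper's body presses on something with over 40 N, if the wrist force passes 120 N, or if a joint passes its speed limit or range.

## Working session

There is one attempt and no reset: what is moved stays moved. The work goes in short steps, Python scripts to look and compute and a tool call to move; the robot and the scene stay as the last step left them, time stands still between calls to the robot, and variables do not carry over. Pictures are saved under pics/ and viewed, on a budget of 10 in all, crops included, one or two more only if the job needs it, and the job is handed in when it is done.

Besides the shell and the picture viewer there is one more tool, called after ">>>" as name(argument=value, ...), one argument or row to a line, values as JSON. arm_command: Moves the arm, as the interface text tells. Its arguments: {"type":"object","properties":{"angular":{"type":"array","items":{"type":"array","items":{"type":"number"}}},"dp":{"type":"array","items":{"type":"array","items":{"type":"number"}}},"hand":{"type":"array","items":{"type":"number"}}},"required":["angular","dp","hand"]}

```bash
ls; mkdir -p pics; cat > h.py <<'E'
import numpy as np, cv2
from bench import monitor, optics, close_job
from scipy.spatial.transform import Rotation as R
def ray(name,px,obs=None):
    m=optics.camera_model(name); K=np.array(m["mtx"])
    d=np.linalg.inv(K)@np.array([px[0],px[1],1.0])
    if name=="wrist":
        T=np.array(m["tool_from_camera"]);Rt=R.from_rotvec(obs["tcp_rot"]).as_matrix()
        c=Rt@T[:3,3]+obs["tcp_pos"]; d=Rt@T[:3,:3]@d
    else:
        Rm=cv2.Rodrigues(np.array(m["rvec"],float))[0]; c=-Rm.T@np.array(m["tvec"],float).ravel(); d=Rm.T@d
    return c,d/np.linalg.norm(d)
def onz(name,px,z,obs=None):
    c,d=ray(name,px,obs); return c+d*(z-c[2])/d[2]
def tri(rays):
    A=0;b=0
    for c,d in rays:
        P=np.eye(3)-np.outer(d,d);A=A+P;b=b+P@c
    p=np.linalg.solve(A,b); return p,[np.linalg.norm((np.eye(3)-np.outer(d,d))@(p-c)) for c,d in rays]
def proj(name,P):
    m=optics.camera_model(name)
    return cv2.projectPoints(np.array(P,float).reshape(-1,3),np.array(m["rvec"],float),np.array(m["tvec"],float),np.array(m["mtx"]),None)[0].reshape(-1,2)
E
python3 - <<'E'
from h import *
o=monitor.get_obs(); print(o)
for n in("scene","top"):
    im=optics.read_camera(n); cv2.imwrite(f"pics/{n}0.png",im); print(n,ray(n,(320,200)))
cv2.imwrite("pics/wrist0.png",optics.read_camera("wrist"))
print(optics.camera_model("wrist"))
E
```

```text
pics
{'time_s': 0.0, 'joint_pos': array([ 1.01879295e+00,  3.26938627e-01, -1.93591258e-01,  1.05196979e+00,
        1.87040377e-05,  1.43663388e+00]), 'joint_velocities': array([-1.84618318e-04, -8.94502051e-04, -5.04955027e-04,  7.82249539e-05,
        2.15962765e-03,  1.64294806e-03]), 'effort': array([ 2.94731835e-04, -4.43403625e+01,  2.62438256e+01,  1.54836732e-02,
       -2.08865799e-04,  8.50860395e-07]), 'tcp_pos': array([0.22282167, 0.50216701, 0.20350192]), 'tcp_rot': array([-0.89693546,  1.37996295,  0.8957643 ]), 'wrist_force': array([ 0.02206901, -0.28817117, -0.14848285]), 'wrist_torque': array([-0.03364554,  0.02444518,  0.0006701 ]), 'gripper_width': 0.08556477161682824}
scene (array([-0.04942103,  0.95963561,  0.79332092]), array([ 0.52392805, -0.62744799, -0.57602815]))
top (array([0.45379306, 0.22612634, 1.18115341]), array([ 0.07372667,  0.01604413, -0.99714942]))
{'mtx': array([[290.82695028,   0.        , 318.98041655],
       [  0.        , 290.82695028, 197.80525732],
       [  0.        ,   0.        ,   1.        ]]), 'tool_from_camera': array([[ 1.54616205e-03, -2.68758483e-01,  9.63206358e-01,
        -1.69597178e-01],
       [ 3.24494262e-04, -9.63207323e-01, -2.68759273e-01,
         6.96772647e-02],
       [ 9.99998752e-01,  7.28100325e-04, -1.40206403e-03,
        -8.67795770e-04],
       [ 0.00000000e+00,  0.00000000e+00,  0.00000000e+00,
         1.00000000e+00]])}
```

View pics/scene0.png

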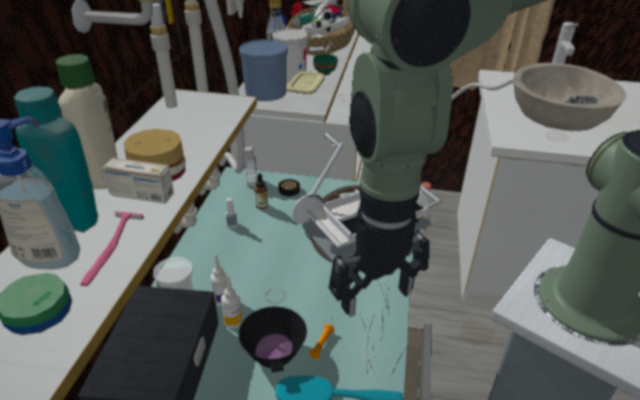

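View pics/top0.png

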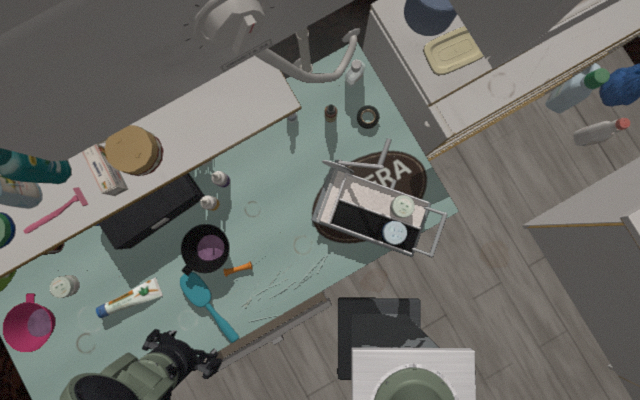

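The scene view shows the arm blocking most of the tester. The top view shows the tester around (380,215): hinge at left (~325,200), bar at right (~437,233), and the pointer on the upper side with its peg near (385,152). The powder jar is in the white lane at (402,206), the cream jar in the black lane at (395,233). I'll enlarge it.

```bash
python3 - <<'E'
from h import *
im=cv2.imread("pics/top0.png")
c=cv2.resize(im[130:270,300:460],None,fx=5,fy=5,interpolation=cv2.INTER_CUBIC)[:600*1+100]
cv2.imwrite("pics/topc.png",cv2.resize(im[135:265,300:460],(800,600+50))[:600])
for p in[(437,233),(402,206),(395,233),(325,165),(317,220),(410,390)]: print(p,onz("top",p,0.054),onz("top",p,0.09))
E
```

```text
(437, 233) [ 0.45372855 -0.05262389  0.054     ] [ 0.45373061 -0.04372093  0.09      ]
(402, 206) [0.52212853 0.03507246 0.054     ] [0.51994597 0.0411745  0.09      ]
(395, 233) [0.45346978 0.05366897 0.054     ] [0.4534801  0.05917707 0.09      ]
(325, 165) [0.62752279 0.23164247 0.054     ] [0.62197406 0.23146629 0.09      ]
(317, 220) [0.48600544 0.25176425 0.054     ] [0.48497661 0.2509454  0.09      ]
(410, 390) [0.06804707 0.02112722 0.054     ] [0.08036736 0.02767466 0.09      ]
```

View pics/topc.png

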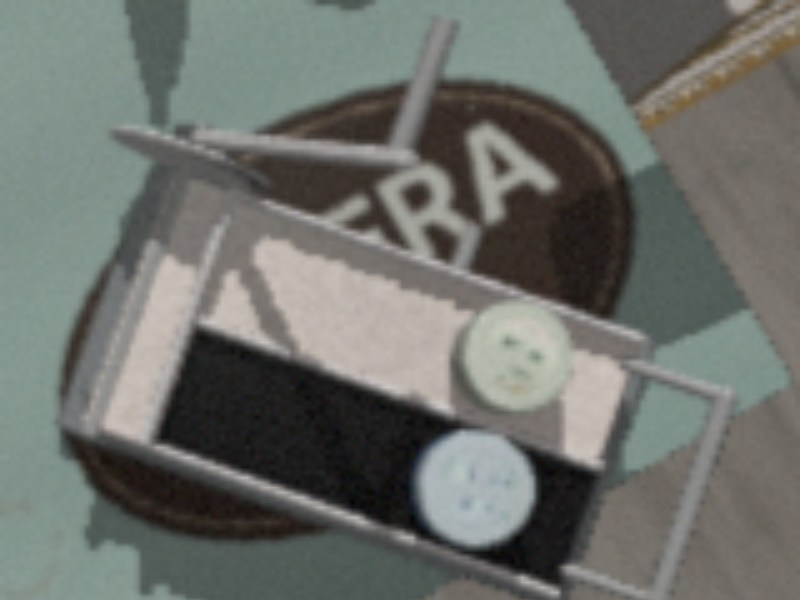

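Pixels: the bar ends are at about (445.6,213) and (432.6,254.6), the peg runs from (381,165) to (388.5,139), and the stud is near (393.5,185). Next: compute the tester frame and bring the wrist over it for a second view.

```bash
python3 - <<'E'
from h import *
e1=onz("top",(445.6,213),.054); e2=onz("top",(432.6,254.6),.054)
yb=(e1-e2); print(e1,e2,np.linalg.norm(yb)); yb/=np.linalg.norm(yb); xb=np.cross(yb,[0,0,1]); print("xb",xb,"bar",(e1+e2)/2)
# deck corners
for p in[(60,430),(120,130),(560,595),(645,345)]: print(onz("top",(p[0]/5+300,p[1]/5+135),.05))
o=monitor.get_obs(); Rt=R.from_rotvec(o["tcp_rot"]).as_matrix(); print(Rt.round(3))
tz=Rt[:,2]; print("angle tool z",np.degrees(np.arctan2(tz[1],tz[0])),"xb",np.degrees(np.arctan2(xb[1],xb[0])))
tgt=np.array([.46,.10,.33]); print("dp mm",(Rt.T@(tgt-o["tcp_pos"])*1000).round(1))
E
```

```text
[ 0.50448737 -0.07541715  0.054     ] [ 0.39934809 -0.04050003  0.054     ] 0.11078570673441432
xb [-0.31517711 -0.94903287  0.        ] bar [ 0.45191773 -0.05795859  0.054     ]
[0.48353777 0.26463762 0.05      ]
[0.63857945 0.23426815 0.05      ]
[0.40051061 0.01062398 0.05      ]
[ 0.52761834 -0.03462042  0.05      ]
[[-0.001 -0.914  0.406]
 [-0.001  0.406  0.914]
 [-1.     0.    -0.001]]
angle tool z 66.06327590950816 xb -108.37150584940817
dp mm [-126.  -379.9 -271.7]
```

>>> arm_command(
  angular=[
    [-1.9,0,0],
    [-1.9,0,0],
    [-1.8,0,0],
    [0,0,0],
    [0,0,0],
    [0,0,0],
    [0,0,0],
    [0,0,0],
    [0,0,0],
    [0,0,0],
    [0,0,0],
    [0,0,0],
  ],
  dp=[
    [-42,0,0],
    [-42,0,0],
    [-42,0,0],
    [0,-44,-38],
    [0,-44,-38],
    [0,-44,-38],
    [0,-44,-38],
    [0,-44,-38],
    [0,-44,-38],
    [0,-44,-38],
    [0,-44,-38],
    [0,0,0],
  ],
  hand=[0,0,0,0,0,0,0,0,0,0,0,0],
)

```text
time_s: 1.65
tcp_pos: [0.4631, 0.1002, 0.3296]
tcp_rot: [-0.966, 1.347, 0.965]
wrist_force: [0.0, 1.2, -0.6]
gripper_width: 0.0858
```

```bash
python3 - <<'E'
from h import *
o=monitor.get_obs(); im=optics.read_camera("wrist"); cv2.imwrite("pics/w1.png",im); np.save("o1.npy",o,allow_pickle=True)
print(o["time_s"],o["tcp_pos"],R.from_rotvec(o["tcp_rot"]).as_matrix().round(3),o["wrist_force"])
cv2.imwrite("pics/scene1.png",optics.read_camera("scene"))
E
```

```text
1.65 [0.46308232 0.10022481 0.32962852] [[-0.001 -0.947  0.321]
 [-0.001  0.321  0.947]
 [-1.     0.    -0.001]] [ 0.02471842  1.19392501 -0.59513003]
```

View pics/w1.png

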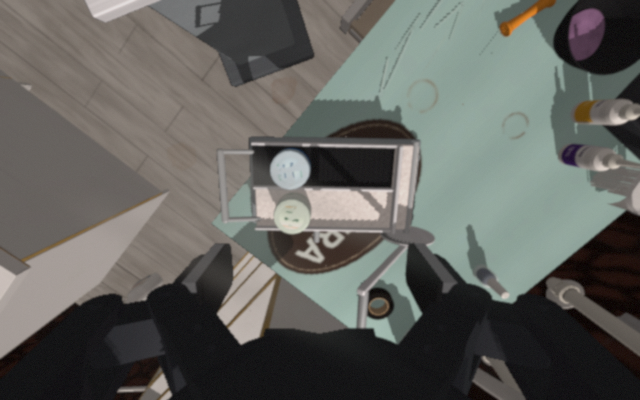

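Wrist view: bar is the vertical line at column ~223, rows 151–221; peg from (362,292) down to (362,325), stud near (262,232), jars at (291,169) and (293,215). Now refining the bar and peg in both views.

```bash
python3 - <<'E'
from h import *
w=cv2.imread("pics/w1.png"); t=cv2.imread("pics/top0.png"); o=np.load("o1.npy",allow_pickle=True).item()
g=cv2.cvtColor(w,cv2.COLOR_BGR2GRAY).astype(int)
for r in(165,175,185,195,205): print(r,g[r,214:234])
print("ends rows"); print(g[142:158,240:243].mean(1).round()); print(g[212:228,240:243].mean(1).round())
gt=cv2.cvtColor(t,cv2.COLOR_BGR2GRAY)
def prof(p,q,n=7):
    p=np.array(p);q=np.array(q);u=(q-p)/np.linalg.norm(q-p);nn=np.array([u[1],-u[0]])
    for s in np.linspace(.2,.8,n):
        c=p+s*(q-p); d=np.arange(-5,5.1,1)
        pts=(c+d[:,None]*nn).astype(np.float32)
        print(c.round(1),cv2.remap(gt,pts[:,0].copy(),pts[:,1].copy(),1).ravel())
prof((445.6,213),(432.6,254.6))
cv2.imwrite("pics/w1c.png",np.hstack([cv2.resize(w[130:340,200:420],(400,382)),np.zeros((382,0,3),np.uint8)]))
big=cv2.resize(w[225:345,330:440],None,fx=5,fy=5,interpolation=cv2.INTER_CUBIC)[:600]; cv2.imwrite("pics/w1p.png",big)
E
```

```text
165 [128 127 122 121 128 141 148 148 146 142 134 127 125 126 125 124 124 124
 125 125]
175 [132 133 132 129 127 134 144 146 148 144 139 127 120 121 120 119 120 122
 123 123]
185 [132 131 130 126 113 115 135 144 149 147 144 139 133 134 134 132 130 127
 126 127]
195 [126 129 129 130 127 117 121 138 148 151 150 142 134 128 129 129 129 128
 128 126]
205 [121 125 124 128 130 129 125 126 143 149 151 148 141 133 136 146 150 150
 150 151]
ends rows
[127. 127. 127. 126. 123. 122. 118. 112. 125. 148. 162. 153. 133. 123.
 123. 124.]
[153. 154. 153. 149. 133. 115. 121. 143. 159. 160. 156. 153. 153. 153.
 149. 144.]
[443.  221.3] [141 133 122 131 139 137 114 108 113 115 112]
[441.7 225.5] [116 110 110 131 137 130 105 100 106 107 109]
[440.4 229.6] [112 111 119 134 138 130 115 109 110 112 108]
[439.1 233.8] [104 104 110 134 139 130 108 107 106 110 113]
[437.8 238. ] [104 106 120 136 141 125 104 106 111 112 111]
[436.5 242.1] [108 111 123 138 142 127 108 105 106 104 106]
[435.2 246.3] [113 109 120 137 139 122 102 108 110 111 108]
```

View pics/w1p.png

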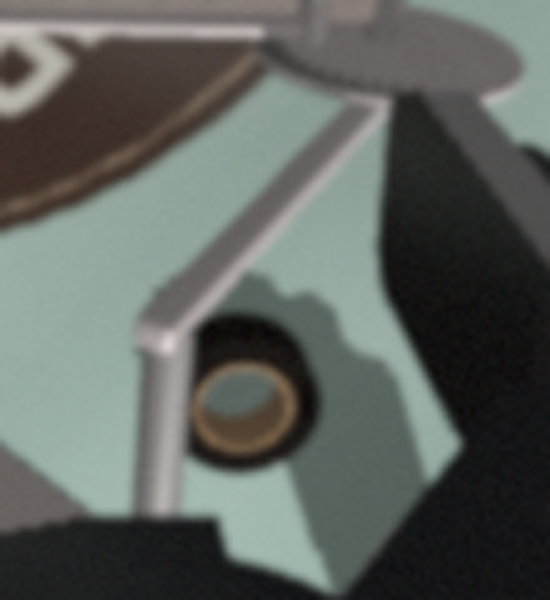

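```bash
python3 - <<'E'
from h import *
o=np.load("o1.npy",allow_pickle=True).item()
bar,e=tri([ray("wrist",(222.9,186.3),o),ray("top",(438.05,233.5))]); print("bar",bar,e)
print("peg base",tri([ray("wrist",(362.5,293),o),ray("top",(380.5,166.5))]))
c,d1=ray("wrist",(363,305),o);_,d2=ray("wrist",(361.7,325),o);n=np.cross(d1,d2)
for p in((380.5,166.5),(384.5,153),(389,139.5)):
    ct,dt=ray("top",p); print("peg",ct+dt*((c-ct)@n)/(dt@n))
b0=onz("wrist",(221.6,165),.054,o);b1=onz("wrist",(224.5,205),.054,o);print("bar dir",(b1-b0)/np.linalg.norm(b1-b0))
k=np.array([439.1,233.8])-1.1*np.array([.954,.298]);u=np.array([-.298,.954])
b0=onz("top",k-u*15,.054);b1=onz("top",k+u*15,.054);print("bar dir",(b0-b1)/np.linalg.norm(b1-b0))
for r in [(291,169,.1),(293,215,.1)]: print(onz("wrist",r[:2],r[2],o))
print("jars",tri([ray("wrist",(291,169),o),ray("top",(395,233))]),tri([ray("wrist",(293,215),o),ray("top",(402.8,206))]))
E
```

```text
bar [ 0.45089513 -0.05983672  0.04076613] [np.float64(0.0019942295559257756), np.float64(0.001994229555925857)]
peg base (array([0.60177327, 0.10631958, 0.20007592]), [np.float64(0.00041370542329767973), np.float64(0.0004137054232976436)])
peg [0.60124025 0.10711466 0.20321195]
peg [0.63285406 0.09709613 0.19691265]
peg [0.66411184 0.0863788  0.19484294]
bar dir [ 0.94140108 -0.3372892   0.        ]
bar dir [ 0.94912884 -0.314888    0.        ]
[0.45019817 0.06204306 0.1       ]
[0.51436057 0.04156026 0.1       ]
jars (array([0.45346211, 0.05769961, 0.07576113]), [np.float64(0.0006932075130061534), np.float64(0.000693207513006132)]) (array([0.52063633, 0.03726132, 0.07866944]), [np.float64(9.102099305390956e-07), np.float64(9.10209930531788e-07)])
```

The near-vertical baseline makes the bar's height weak (0.041 against 0.054). I'll go above the bar and look again from close.

>>> arm_command(
  angular=[
    [0,0,0],
    [0,0,0],
    [0,0,0],
    [0,0,0],
    [0,0,0],
    [0,0,0],
    [0,0,0],
    [0,0,0],
    [0,0,0],
  ],
  dp=[
    [0,-10,-38],
    [0,-10,-38],
    [0,-10,-38],
    [0,-10,-37],
    [42,0,0],
    [42,0,0],
    [42,0,0],
    [42,0,0],
    [0,0,0],
  ],
  hand=[125,125,125,125,125,125,125,125,125],
)

```text
time_s: 2.88
tcp_pos: [0.4492, -0.0502, 0.1601]
tcp_rot: [-0.969, 1.347, 0.977]
wrist_force: [-0.4, 0.5, -0.6]
gripper_width: 0.0434
```

```bash
python3 - <<'E'
from h import *
o=monitor.get_obs(); im=optics.read_camera("wrist"); cv2.imwrite("pics/w2.png",im); np.save("o2.npy",o,allow_pickle=True)
print(o["time_s"],o["tcp_pos"],o["gripper_width"])
t=optics.read_camera("top"); s=optics.read_camera("scene"); cv2.imwrite("pics/t2.png",t);cv2.imwrite("pics/s2.png",s)
cv2.imwrite("pics/c2.png",np.vstack([im[:300,100:540],cv2.resize(s[150:290,240:460],(440,280))]))
E
```

```text
2.875 [ 0.44919004 -0.05018227  0.16010189] 0.043430692750307386
```

View pics/c2.png

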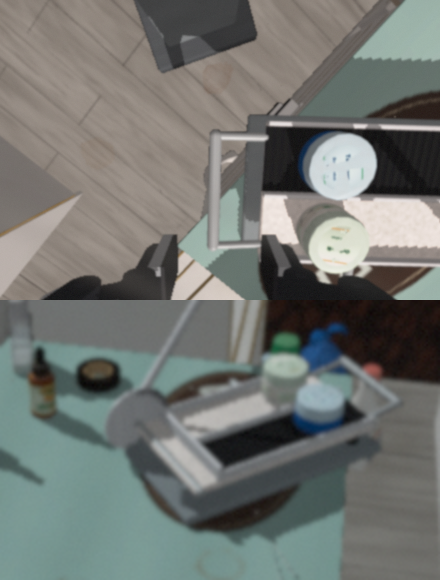

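The composite shows the bar in the wrist view at column ~315 (full image), rows 132–246, and in the scene view from about (411.5,180) to (440,202). Triangulating across four views:

```bash
python3 - <<'E'
from h import *
o1=np.load("o1.npy",allow_pickle=True).item();o=np.load("o2.npy",allow_pickle=True).item()
w=cv2.cvtColor(cv2.imread("pics/w2.png"),6).astype(int)
for r in(150,170,190,210,230): print(r,w[r,304:328])
A=ray("wrist",(314.8,189.5),o);B=ray("top",(438.05,233.5));C=ray("wrist",(222.9,186.3),o1);D=ray("scene",(425.7,191))
for s in([A,B],[A,C],[A,D],[B,D],[A,B,C,D]): p,e=tri(s);print(p.round(4),np.round(e,4))
b0=onz("wrist",(315,150),.054,o);b1=onz("wrist",(316,230),.054,o);print((b1-b0)/np.linalg.norm(b1-b0))
E
```

```text
150 [141 141 141 136 114 103 121 139 152 161 171 174 173 171 170 166 154 143
 134 132 132 130 128 126]
170 [119 106 104 105 103 114 130 144 156 165 172 174 173 170 168 156 129 124
 134 123 103  94  95  99]
190 [139 133 120 108 112 124 139 149 157 167 170 170 170 168 161 151 131 109
 101  96  94  96  98 109]
210 [111 111 110 110 117 131 142 154 161 168 169 168 167 163 155 156 159 166
 167 166 167 167 166 168]
230 [169 170 160 139 125 136 149 160 169 175 174 172 169 160 154 160 169 172
 173 171 173 174 174 173]
[ 0.4512 -0.058   0.0355] [0.0022 0.0022]
[ 0.4465 -0.0548  0.0554] [0.0012 0.0012]
[ 0.4457 -0.0544  0.0545] [0.0002 0.0002]
[ 0.4503 -0.0574  0.051 ] [0.0026 0.0026]
[ 0.4485 -0.056   0.052 ] [0.0027 0.004  0.0007 0.0017]
[ 0.9529449  -0.30314356  0.        ]
```

Height 0.0545 from the scene and close wrist views agrees with the text's 54 mm. The top camera is about 3 mm off. Descend and pinch.

>>> arm_command(
  angular=[
    [0,0,0],
    [0,0,0],
    [0,0,0],
    [0,0,0],
    [0,0,0],
    [0,0,0],
    [0,0,0],
    [0,0,0],
    [0,0,0],
  ],
  dp=[
    [35,0,-5],
    [35,0,0],
    [30,0,0],
    [25,0,0],
    [0,0,0],
    [0,0,0],
    [0,0,0],
    [0,0,0],
    [0,0,0],
  ],
  hand=[125,125,125,125,125,255,255,255,255],
)

```text
time_s: 4.15
tcp_pos: [0.4508, -0.0573, 0.0377]
tcp_rot: [-0.971, 1.343, 0.97]
wrist_force: [0.5, 0.7, -0.1]
gripper_width: 0.0002
```

```bash
python3 - <<'E'
from h import *
o=monitor.get_obs(); print(o["tcp_pos"],R.from_rotvec(o["tcp_rot"]).as_matrix().round(3),o["wrist_force"],o["gripper_width"])
p=o["tcp_pos"]+np.array([0,0,.019]); r=np.hypot(.298,.004);f0=np.arctan2(4,298)
prev=None
for th in [0,4,8,12,14,15,16,17,18,19,20,22,24,26,28]:
    a=f0+np.radians(th); q=np.array([r*(np.cos(f0)-np.cos(a)),r*(np.sin(a)-np.sin(f0))])*1000
    print(th,"toolz(+) %.1f up %.1f"%tuple(q),"step",None if prev is None else (q-prev).round(1)); prev=q
E
```

```text
[ 0.45080449 -0.0573474   0.03771196] [[ 0.001 -0.949  0.315]
 [-0.     0.315  0.949]
 [-1.    -0.001  0.   ]] [ 0.50355497  0.66093682 -0.06308726] 0.00023759034066809983
0 toolz(+) 0.0 up 0.0 step None
4 toolz(+) 1.0 up 20.8 step [ 1.  20.8]
8 toolz(+) 3.5 up 41.4 step [ 2.5 20.7]
12 toolz(+) 7.3 up 61.9 step [ 3.9 20.4]
14 toolz(+) 9.8 up 72.0 step [ 2.5 10.1]
15 toolz(+) 11.2 up 77.0 step [1.4 5. ]
16 toolz(+) 12.6 up 82.0 step [1.5 5. ]
17 toolz(+) 14.2 up 87.0 step [1.5 5. ]
18 toolz(+) 15.8 up 91.9 step [1.6 4.9]
19 toolz(+) 17.5 up 96.8 step [1.7 4.9]
20 toolz(+) 19.3 up 101.7 step [1.8 4.9]
22 toolz(+) 23.2 up 111.3 step [3.9 9.7]
24 toolz(+) 27.4 up 120.9 step [4.2 9.5]
26 toolz(+) 31.9 up 130.2 step [4.5 9.4]
28 toolz(+) 36.8 up 139.4 step [4.8 9.2]
```

The gripper closed to zero, so the bar is not in it. I need to see where it is.

```bash
python3 - <<'E'
from h import *
im=optics.read_camera("wrist"); s=optics.read_camera("scene"); cv2.imwrite("pics/w3.png",im);cv2.imwrite("pics/s3.png",s)
cv2.imwrite("pics/c3.png",np.vstack([im[100:320,120:560],cv2.resize(s[130:290,320:480],(440,440))])[:600])
E
```

```text
(no output)
```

View pics/c3.png

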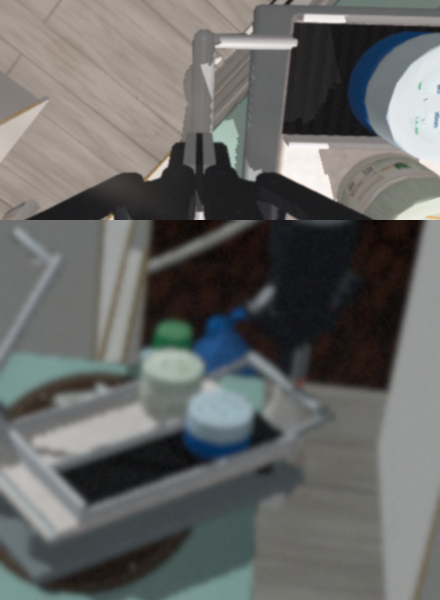

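```bash
python3 - <<'E'
from h import *
o1=np.load("o1.npy",allow_pickle=True).item();o2=np.load("o2.npy",allow_pickle=True).item();o3=monitor.get_obs()
print("tcp in scene",proj("scene",[o3["tcp_pos"],[.4465,-.0548,.0545],[.451,-.058,.0355]]))
W1=ray("wrist",(222.5,151.5),o1);W2=ray("wrist",(314.5,132.5),o2);W3=ray("wrist",(323.,139),o3);T=ray("top",(432.,254.5));S=ray("scene",(438.5,200.5))
n=dict(W1=W1,W2=W2,W3=W3,T=T,S=S)
import itertools
for a,b in itertools.combinations(n,2): p,e=tri([n[a],n[b]]);print(a,b,p.round(4),round(e[0],4))
print(tri(list(n.values())))
for r in(150,170,190,210):print(r,cv2.cvtColor(cv2.imread("pics/w3.png"),6)[r,300:345])
E
```

```text
tcp in scene [[423.82294897 195.30370974]
 [425.58870477 190.84091895]
 [423.74005678 195.75501164]]
W1 W2 [ 0.3961 -0.0381  0.0429] 0.0016
W1 W3 [ 0.3969 -0.038   0.0432] 0.0008
W1 T [ 0.3977 -0.0482  0.0148] 0.0
W1 S [ 0.3974 -0.0329  0.0588] 0.0003
W2 W3 [ 0.3932 -0.0371  0.0811] 0.0003
W2 T [ 0.3968 -0.0388  0.0499] 0.0028
W2 S [ 0.3961 -0.0366  0.0569] 0.0024
W3 T [ 0.3975 -0.0388  0.0502] 0.0022
W3 S [ 0.3969 -0.037   0.0563] 0.0018
T S [ 0.3997 -0.0388  0.0546] 0.0
(array([ 0.39707753, -0.03707129,  0.05509028]), [np.float64(0.0029057272994422257), np.float64(0.003137673126054), np.float64(0.0019602674405692355), np.float64(0.003050752865559728), np.float64(0.0019943505700282683)])
150 [154 154 154 155 155 156 157 160 157 159 158 151 125 103 104 110 114 113
 114 115 115 117 118 122 121 118 114 113 113 112 111 108 107 107 111 115
 129 139 142 145 146 145 142 142 142]
170 [151 150 152 154 154 151 136 118 112 113 114 110 106 106 110 111 113 112
 114 115 117 133 163 187 192 190 187 190 191 190 186 180 175 167 159 150
 134 119 111 113 111 109 110 110 114]
190 [155 157 152 134 120 117 118 120 121 120 118 115 110 111 114 115 115 116
 116 116 119 119 120 120 117 114 114 120 138 163 176 175 164 141 118 110
 111 116 120 122 115 108 105 108 110]
210 [155 154 154 152 146 134 120 120 119 119 119 115 113 115 116 118 119 118
 118 119 120 122 122 120 119 117 116 118 116 113 113 122 128 117 106 106
 111 112 114 118 126 132 130 125 120]
```

```bash
python3 - <<'E'
from h import *
im=cv2.imread("pics/w3.png");s=cv2.imread("pics/s3.png")
a=cv2.resize(im[190:330,250:400],(640,597)); b=cv2.resize(s[150:225,395:455],(0,0),fx=8,fy=8,interpolation=2)
b=np.clip(b.astype(float)*1.6+20,0,255).astype(np.uint8)
c=np.hstack([cv2.resize(a,(400,373)),cv2.resize(b,(300,373))]);cv2.imwrite("pics/c3b.png",c)
E
```

```text
(no output)
```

View pics/c3b.png

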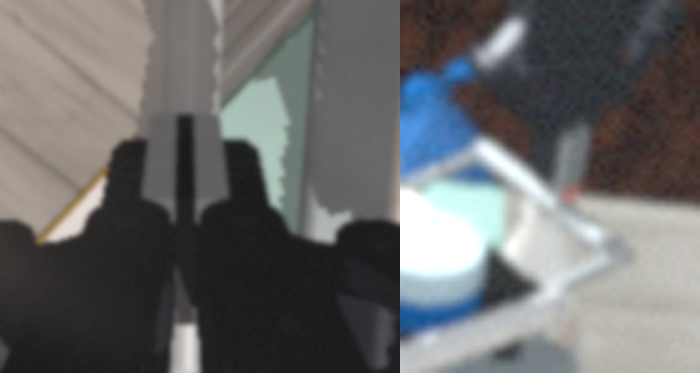

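The wrist crop shows the closed fingertips lying in front of the bar, at row ~233. The scene crop shows the tip ending at about (429,188), just above the bar. So the fingers shut above the bar, and the tips stand higher than I took them. I'll open, go 18 mm lower and pinch again.

>>> arm_command(
  angular=[
    [0,0,0],
    [0,0,0],
    [0,0,0],
    [0,0,0],
    [0,0,0],
    [0,0,0],
    [0,0,0],
    [0,0,0],
    [0,0,0],
    [0,0,0],
  ],
  dp=[
    [0,0,0],
    [0,0,0],
    [0,0,0],
    [9,0,0],
    [9,0,0],
    [0,0,0],
    [0,0,0],
    [0,0,0],
    [0,0,0],
    [0,0,0],
  ],
  hand=[140,140,140,140,140,140,255,255,255,255],
)

```text
time_s: 5.5
tcp_pos: [0.451, -0.0562, 0.0195]
tcp_rot: [-0.969, 1.341, 0.971]
wrist_force: [2.4, 4.8, 0.2]
gripper_width: 0.0094
```

```bash
python3 - <<'E'
from h import *
o=monitor.get_obs();im=optics.read_camera("wrist"); s=optics.read_camera("scene"); cv2.imwrite("pics/w4.png",im);cv2.imwrite("pics/s4.png",s)
print(o["tcp_pos"],o["wrist_force"],o["gripper_width"],proj("scene",[o["tcp_pos"]]),proj("top",[o["tcp_pos"]]))
a=cv2.resize(im[120:330,220:440],(400,382)); b=cv2.resize(s[140:230,390:460],(311,400),interpolation=2)[:382]
b=np.clip(b.astype(float)*1.6+20,0,255).astype(np.uint8)
cv2.imwrite("pics/c4.png",np.hstack([a,b]))
# start-pose tip check from scene0
print("start tip scene0",proj("scene",[[.2228,.5022,.2035],[.2228+.0425*.406,.5022+.0425*.914,.2165],[.2228-.0425*.406,.5022-.0425*.914,.2165]]))
E
```

```text
[ 0.45095896 -0.05620767  0.01947092] [2.42774135 4.83633677 0.23040122] 0.009354608291430932 [[422.57781569 201.11975382]] [[435.11820469 234.05853638]]
start tip scene0 [[374.42272701 320.79010699]
 [349.83039675 324.2370003 ]
 [399.33981672 305.8135496 ]]
```

View pics/c4.png

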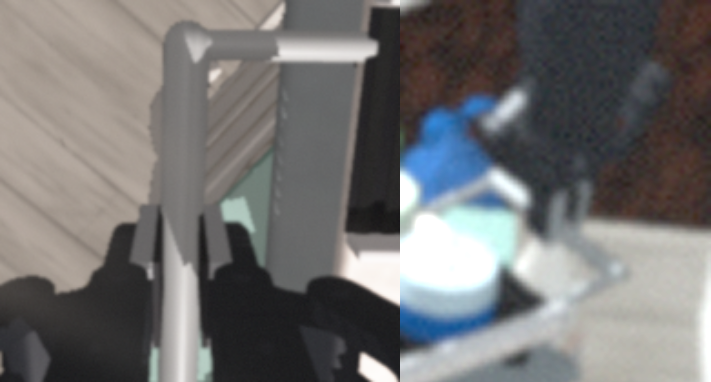

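The bar is now between the fingers, but the 9.4 mm width, the tip row (233) and the scene view (tip ends at the bar, ~(429,193)) all say it is held at the very tips. I'll open slightly and go deeper in small steps, watching the force.

>>> arm_command(
  angular=[
    [0,0,0],
    [0,0,0],
    [0,0,0],
    [0,0,0],
    [0,0,0],
    [0,0,0],
    [0,0,0],
    [0,0,0],
    [0,0,0],
    [0,0,0],
    [0,0,0],
  ],
  dp=[
    [0,0,0],
    [0,0,0],
    [3,0,0],
    [3,0,0],
    [3,0,0],
    [3,0,0],
    [0,0,0],
    [0,0,0],
    [0,0,0],
    [0,0,0],
    [0,0,0],
  ],
  hand=[160,160,160,160,160,160,160,255,255,255,255],
)

```text
time_s: 6.98
tcp_pos: [0.4509, -0.0562, 0.0074]
tcp_rot: [-0.969, 1.341, 0.971]
wrist_force: [1.1, 4.9, 1.2]
gripper_width: 0.0101
```

>>> arm_command(
  angular=[
    [0,0,0],
    [0,0,0],
    [0,0,0],
    [0,0,0],
    [0,0,0],
    [0,0,0],
  ],
  dp=[
    [-2,0,0],
    [-3,0,0],
    [-4,0,0.2],
    [-4,0,0.3],
    [-4,0,0.3],
    [0,0,0],
  ],
  hand=[255,255,255,255,255,255],
)

```text
time_s: 7.72
tcp_pos: [0.4511, -0.0556, 0.0238]
tcp_rot: [-0.969, 1.342, 0.971]
wrist_force: [2.8, 5.3, -6.4]
gripper_width: 0.0097
```

```bash
cat > look.py <<'E'
from h import *
import sys
def bar_and_jars(tag):
    o=monitor.get_obs(); w=optics.read_camera("wrist"); s=optics.read_camera("scene"); t=optics.read_camera("top")
    for n,i in zip("wst",(w,s,t)): cv2.imwrite(f"pics/{n}_{tag}.png",i)
    print(o["time_s"],o["tcp_pos"].round(4),o["wrist_force"].round(1),round(o["gripper_width"],4))
    for n,i in (("w",w),("s",s),("t",t)):
        h=cv2.cvtColor(i,cv2.COLOR_BGR2HSV)
        roi=dict(w=(250,640,0,400),s=(330,460,120,260),t=(300,460,140,270))[n]
        out=[]
        for lo,hi in (((95,40,90),(112,130,255)),((30,18,120),(62,90,255))):
            m=cv2.inRange(h,lo,hi); k=np.zeros_like(m); k[roi[2]:roi[3],roi[0]:roi[1]]=m[roi[2]:roi[3],roi[0]:roi[1]]
            c,_=cv2.findContours(cv2.morphologyEx(k,cv2.MORPH_OPEN,np.ones((3,3))),0,2)
            if c: b=max(c,key=cv2.contourArea); M=cv2.moments(b); out.append((round(M["m10"]/M["m00"],1),round(M["m01"]/M["m00"],1),int(M["m00"])) if M["m00"] else None)
            else: out.append(None)
        print(n,out)
bar_and_jars(sys.argv[1])
E
python3 look.py 5; python3 - <<'E'
import cv2
for f in("pics/t2.png",):
    h=cv2.cvtColor(cv2.imread(f),40); print([h[y,x] for x,y in((395,232),(390,236),(402,205),(405,208),(360,190))])
h=cv2.cvtColor(cv2.imread("pics/s2.png"),40); print([h[y,x] for x,y in((400,200),(400,206),(383,184),(383,195))])
E
```

```text
7.725 [ 0.4511 -0.0556  0.0238] [ 2.8  5.3 -6.4] 0.0097
w [(611.5, 242.7, 50), (583.1, 329.6, 2650)]
s [(398.8, 199.7, 282), (387.6, 180.6, 8)]
t [None, (403.0, 206.9, 100)]
[array([ 90,  15, 185], dtype=uint8), array([ 98,  19, 197], dtype=uint8), array([ 45,  16, 190], dtype=uint8), array([ 41,  21, 190], dtype=uint8), array([ 14,  17, 197], dtype=uint8)]
[array([ 98,  43, 183], dtype=uint8), array([100,  46, 123], dtype=uint8), array([ 69,  24, 182], dtype=uint8), array([ 60,  11, 114], dtype=uint8)]
```

>>> arm_command(
  angular=[
    [0,0,0],
    [0,0,0],
    [0,0,0],
    [0,0,0],
    [0,0,0],
    [0,0,0],
    [0,0,0],
    [0,0,0],
    [0,0,0],
    [0,0,0],
    [0,0,0],
    [0,0,0],
  ],
  dp=[
    [-4,0,0.4],
    [-5,0,0.5],
    [-5,0,0.6],
    [-5,0,0.6],
    [-5,0,0.6],
    [-5,0,0.9],
    [-5,0,1.0],
    [-5,0,1.0],
    [-5,0,1.1],
    [-5,0,1.2],
    [-4,0,1.0],
    [0,0,0],
  ],
  hand=[255,255,255,255,255,255,255,255,255,255,255,255],
)

```text
time_s: 9.38
tcp_pos: [0.4538, -0.0478, 0.0771]
tcp_rot: [-0.97, 1.343, 0.97]
wrist_force: [3.9, 1.8, -8.6]
gripper_width: 0.0097
```

```bash
cat > look.py <<'E'
from h import *
import sys
def find(t):
    h=cv2.cvtColor(cv2.GaussianBlur(t,(3,3),0),cv2.COLOR_BGR2HSV); P=np.zeros(t.shape[:2],np.uint8)
    cv2.fillPoly(P,[np.array([[316,218],[342,174],[432,204],[414,256]])],255); out=[]
    for lo,hi in (((28,10,130),(68,80,255)),((84,10,130),(115,120,255))):
        m=cv2.morphologyEx(cv2.inRange(h,lo,hi)&P,cv2.MORPH_OPEN,np.ones((3,3)))
        n,_,st,ce=cv2.connectedComponentsWithStats(m)
        out.append([(ce[i].round(1).tolist(),int(st[i,4])) for i in range(1,n) if st[i,4]>25])
    return out
if __name__=="__main__":
    tag=sys.argv[1]; o=monitor.get_obs(); s=optics.read_camera("scene"); t=optics.read_camera("top")
    cv2.imwrite(f"pics/s_{tag}.png",s);cv2.imwrite(f"pics/t_{tag}.png",t)
    print(o["time_s"],o["tcp_pos"].round(4),o["wrist_force"].round(1),round(o["gripper_width"],4)); print("powder,cream",find(t))
E
python3 -c "
from look import *
for f in('t2','t_5'): print(find(cv2.imread(f'pics/{f}.png')))"; python3 look.py 6
```

```text
[[([402.7, 205.9], 372)], [([394.7, 232.0], 411)]]
[[([402.6, 205.4], 374)], [([394.6, 231.8], 411)]]
9.375 [ 0.4538 -0.0478  0.0771] [ 3.9  1.8 -8.6] 0.0097
powder,cream [[([400.3, 203.8], 359)], [([392.6, 230.3], 438)]]
```

>>> arm_command(
  angular=[
    [0,0,0],
    [0,0,0],
    [0,0,0],
    [0,0,0],
    [0,0,0],
    [0,0,0],
    [0,0,0],
    [0,0,0],
  ],
  dp=[
    [-2,0,0.5],
    [-2,0,0.5],
    [-2,0,0.6],
    [-2,0,0.6],
    [-2,0,0.6],
    [0,0,0],
    [0,0,0],
    [0,0,0],
  ],
  hand=[255,255,255,255,255,255,255,255],
)

```text
time_s: 10.48
tcp_pos: [0.4547, -0.0454, 0.087]
tcp_rot: [-0.97, 1.343, 0.97]
wrist_force: [4.8, 2.9, -10.4]
gripper_width: 0.01
```

```bash
python3 look.py 7
```

```text
10.475 [ 0.4547 -0.0454  0.087 ] [  4.8   2.9 -10.4] 0.01
powder,cream [[([399.3, 203.3], 359)], [([391.9, 229.9], 434)]]
```

>>> arm_command(
  angular=[
    [0,0,0],
    [0,0,0],
    [0,0,0],
    [0,0,0],
    [0,0,0],
    [0,0,0],
    [0,0,0],
    [0,0,0],
  ],
  dp=[
    [-2,0,0.6],
    [-2,0,0.6],
    [-2,0,0.6],
    [-2,0,0.7],
    [0,0,0],
    [0,0,0],
    [0,0,0],
    [0,0,0],
  ],
  hand=[255,255,255,255,255,255,255,255],
)

```text
time_s: 11.58
tcp_pos: [0.4555, -0.0432, 0.095]
tcp_rot: [-0.971, 1.344, 0.97]
wrist_force: [6.1, 2.2, -11.3]
gripper_width: 0.0101
```

```bash
python3 look.py 8
```

```text
11.575 [ 0.4555 -0.0432  0.095 ] [  6.1   2.2 -11.3] 0.0101
powder,cream [[([398.6, 203.1], 351)], [([391.3, 229.6], 444)]]
```

>>> arm_command(
  angular=[
    [0,0,0],
    [0,0,0],
    [0,0,0],
    [0,0,0],
    [0,0,0],
    [0,0,0],
    [0,0,0],
    [0,0,0],
  ],
  dp=[
    [-2,0,0.6],
    [-2,0,0.7],
    [-2,0,0.7],
    [-2,0,0.7],
    [0,0,0],
    [0,0,0],
    [0,0,0],
    [0,0,0],
  ],
  hand=[255,255,255,255,255,255,255,255],
)

```text
time_s: 12.68
tcp_pos: [0.4564, -0.0407, 0.1029]
tcp_rot: [-0.971, 1.344, 0.97]
wrist_force: [5.9, 1.5, -11.3]
gripper_width: 0.0098
```

```bash
python3 look.py 9
```

```text
12.675 [ 0.4564 -0.0407  0.1029] [  5.9   1.5 -11.3] 0.0098
powder,cream [[([397.8, 202.4], 361)], [([390.6, 229.1], 451)]]
```

>>> arm_command(
  angular=[
    [0,0,0],
    [0,0,0],
    [0,0,0],
    [0,0,0],
    [0,0,0],
    [0,0,0],
    [0,0,0],
    [0,0,0],
  ],
  dp=[
    [-2,0,0.7],
    [-2,0,0.7],
    [-2,0,0.7],
    [-2,0,0.8],
    [0,0,0],
    [0,0,0],
    [0,0,0],
    [0,0,0],
  ],
  hand=[255,255,255,255,255,255,255,255],
)

```text
time_s: 13.78
tcp_pos: [0.4574, -0.038, 0.1111]
tcp_rot: [-0.971, 1.344, 0.969]
wrist_force: [5.5, 0.6, -10.0]
gripper_width: 0.0099
```

```bash
python3 look.py 10
```

```text
13.775 [ 0.4574 -0.038   0.1111] [  5.5   0.6 -10. ] 0.0099
powder,cream [[([397.0, 201.7], 364)], [([389.9, 228.7], 458)]]
```

Now about 20.3°. Continuing in ~1.5° steps.

>>> arm_command(
  angular=[
    [0,0,0],
    [0,0,0],
    [0,0,0],
    [0,0,0],
    [0,0,0],
    [0,0,0],
    [0,0,0],
    [0,0,0],
  ],
  dp=[
    [-2,0,0.8],
    [-2,0,0.8],
    [-2,0,0.8],
    [-2,0,0.8],
    [0,0,0],
    [0,0,0],
    [0,0,0],
    [0,0,0],
  ],
  hand=[255,255,255,255,255,255,255,255],
)

```text
time_s: 14.88
tcp_pos: [0.4584, -0.0351, 0.119]
tcp_rot: [-0.971, 1.344, 0.969]
wrist_force: [5.0, 0.4, -10.5]
gripper_width: 0.01
```

```bash
python3 look.py 11
```

```text
14.875 [ 0.4584 -0.0351  0.119 ] [  5.    0.4 -10.5] 0.01
powder,cream [[([396.0, 201.4], 355)], [([389.0, 228.2], 455)]]
```

>>> arm_command(
  angular=[
    [0,0,0],
    [0,0,0],
    [0,0,0],
    [0,0,0],
    [0,0,0],
    [0,0,0],
    [0,0,0],
    [0,0,0],
  ],
  dp=[
    [-2,0,0.8],
    [-2,0,0.9],
    [-2,0,0.9],
    [-2,0,0.9],
    [0,0,0],
    [0,0,0],
    [0,0,0],
    [0,0,0],
  ],
  hand=[255,255,255,255,255,255,255,255],
)

```text
time_s: 15.98
tcp_pos: [0.4595, -0.032, 0.1269]
tcp_rot: [-0.971, 1.344, 0.969]
wrist_force: [6.8, 0.5, -11.9]
gripper_width: 0.0099
```

```bash
python3 look.py 12
```

```text
15.975 [ 0.4595 -0.032   0.1269] [  6.8   0.5 -11.9] 0.0099
powder,cream [[([394.9, 200.7], 359)], [([388.2, 227.7], 455)]]
```

>>> arm_command(
  angular=[
    [0,0,0],
    [0,0,0],
    [0,0,0],
    [0,0,0],
    [0,0,0],
    [0,0,0],
    [0,0,0],
    [0,0,0],
  ],
  dp=[
    [-2,0,0.9],
    [-2,0,0.9],
    [-2,0,0.9],
    [-1,0,0.5],
    [0,0,0],
    [0,0,0],
    [0,0,0],
    [0,0,0],
  ],
  hand=[255,255,255,255,255,255,255,255],
)

```text
time_s: 17.08
tcp_pos: [0.4605, -0.0291, 0.1337]
tcp_rot: [-0.971, 1.345, 0.969]
wrist_force: [6.6, 1.1, -13.2]
gripper_width: 0.0095
```

```bash
python3 look.py 13
```

```text
17.075 [ 0.4605 -0.0291  0.1337] [  6.6   1.1 -13.2] 0.0095
powder,cream [[([393.9, 200.2], 360)], [([387.3, 227.3], 459)]]
```

>>> arm_command(
  angular=[
    [0,0,0],
    [0,0,0],
    [0,0,0],
    [0,0,0],
    [0,0,0],
    [0,0,0],
    [0,0,0],
    [0,0,0],
  ],
  dp=[
    [-2,0,1.0],
    [-2,0,1.0],
    [-2,0,1.0],
    [0,0,0],
    [0,0,0],
    [0,0,0],
    [0,0,0],
    [0,0,0],
  ],
  hand=[255,255,255,255,255,255,255,255],
)

```text
time_s: 18.18
tcp_pos: [0.4616, -0.0263, 0.1401]
tcp_rot: [-0.971, 1.344, 0.968]
wrist_force: [5.7, -1.0, -10.9]
gripper_width: 0.0098
```

```bash
python3 look.py 14
```

```text
18.175 [ 0.4616 -0.0263  0.1401] [  5.7  -1.  -10.9] 0.0098
powder,cream [[([392.9, 199.8], 352)], [([386.5, 226.9], 453)]]
```

>>> arm_command(
  angular=[
    [0,0,0],
    [0,0,0],
    [0,0,0],
    [0,0,0],
    [0,0,0],
    [0,0,0],
    [0,0,0],
    [0,0,0],
  ],
  dp=[
    [-2,0,1.0],
    [-2,0,1.0],
    [-1,0,0.6],
    [0,0,0],
    [0,0,0],
    [0,0,0],
    [0,0,0],
    [0,0,0],
  ],
  hand=[255,255,255,255,255,255,255,255],
)

```text
time_s: 19.27
tcp_pos: [0.4624, -0.024, 0.1449]
tcp_rot: [-0.972, 1.345, 0.968]
wrist_force: [6.4, -0.4, -11.4]
gripper_width: 0.0099
```

```bash
python3 look.py 15
```

```text
19.275 [ 0.4624 -0.024   0.1449] [  6.4  -0.4 -11.4] 0.0099
powder,cream [[([392.0, 199.3], 354)], [([385.8, 226.5], 461)]]
```

>>> arm_command(
  angular=[
    [0,0,0],
    [0,0,0],
    [0,0,0],
    [0,0,0],
    [0,0,0],
    [0,0,0],
    [0,0,0],
    [0,0,0],
  ],
  dp=[
    [-2,0,1.1],
    [-2,0,1.1],
    [-1,0,0.5],
    [0,0,0],
    [0,0,0],
    [0,0,0],
    [0,0,0],
    [0,0,0],
  ],
  hand=[255,255,255,255,255,255,255,255],
)

```text
time_s: 20.38
tcp_pos: [0.4632, -0.0215, 0.1498]
tcp_rot: [-0.972, 1.345, 0.968]
wrist_force: [5.6, -1.1, -11.7]
gripper_width: 0.0099
```

```bash
python3 look.py 16; python3 - <<'E'
from h import *
# expected powder-lid/cream-lid pixels vs tilt in top view, board x=.19
xb=np.array([-.317,-.948,0]);yb=np.array([.948,-.317,0]);bar=np.array([.447,-.055,.0545]);hinge=bar-.298*xb;hinge[2]=.05
for th in(0,13.5,20,24,26,27,28,29):
    a=np.radians(th);u=xb*np.cos(a)+np.array([0,0,np.sin(a)]);n=-xb*np.sin(a)+np.array([0,0,np.cos(a)])
    print(th,proj("top",[hinge+.19*u+.034*yb+.044*n,hinge+.19*u-.034*yb+.037*n]).round(1).tolist())
E
```

```text
20.375 [ 0.4632 -0.0215  0.1498] [  5.6  -1.1 -11.7] 0.0099
powder,cream [[([376.7, 194.5], 323)], [([385.1, 226.2], 458)]]
0 [[404.2, 208.5], [395.2, 234.8]]
13.5 [[401.1, 205.4], [392.5, 233.0]]
20 [[397.9, 203.4], [389.5, 231.6]]
24 [[395.5, 202.0], [387.1, 230.6]]
26 [[394.1, 201.3], [385.8, 230.0]]
27 [[393.4, 200.9], [385.1, 229.7]]
28 [[392.6, 200.5], [384.4, 229.4]]
29 [[391.8, 200.1], [383.6, 229.1]]
```

The powder jar is sliding and the cream jar has not moved. Hold.

>>> arm_command(
  angular=[
    [0,0,0],
    [0,0,0],
    [0,0,0],
    [0,0,0],
    [0,0,0],
    [0,0,0],
  ],
  dp=[
    [0,0,0],
    [0,0,0],
    [0,0,0],
    [0,0,0],
    [0,0,0],
    [0,0,0],
  ],
  hand=[255,255,255,255,255,255],
)

```text
time_s: 21.22
tcp_pos: [0.4633, -0.0215, 0.1499]
tcp_rot: [-0.972, 1.345, 0.968]
wrist_force: [5.7, -0.7, -12.0]
gripper_width: 0.0098
```

```bash
python3 look.py 17; python3 - <<'E'
from h import *
xb=np.array([-.317,-.948,0]);yb=np.array([.948,-.317,0]);bar=np.array([.447,-.055,.0545]);hinge=bar-.298*xb;hinge[2]=.05
a=np.radians(28);u=xb*np.cos(a)+np.array([0,0,np.sin(a)]);n=-xb*np.sin(a)+np.array([0,0,np.cos(a)])
for x in(.06,.07,.1): print(x,proj("top",[hinge+x*u+.034*yb+.044*n]).round(1).tolist())
E
```

```text
21.225 [ 0.4633 -0.0215  0.1499] [  5.7  -0.7 -12. ] 0.0098
powder,cream [[([345.0, 185.4], 277)], [([385.0, 226.3], 463)]]
0.06 [[343.7, 187.3]]
0.07 [[347.2, 188.2]]
0.1 [[358.1, 191.2]]
```

The powder jar is at the lip and the cream jar still at the top. Release the bar, rise, and go above the peg for a close view.

>>> arm_command(
  angular=[
    [0,0,0],
    [0,0,0],
    [0,0,0],
    [0,0,0],
    [0,0,0],
    [0,0,0],
    [0,0,0],
    [0,0,0],
    [0,0,0],
    [0,0,0],
    [0,0,0],
    [0,0,0],
  ],
  dp=[
    [0,0,0],
    [0,0,0],
    [0,0,0],
    [-20,0,0],
    [-35,0,0],
    [-35,0,0],
    [-30,0,0],
    [0,-32,42],
    [0,-32,42],
    [0,-32,42],
    [0,-32,42],
    [0,0,0],
  ],
  hand=[220,180,150,150,150,150,150,150,150,150,150,150],
)

```text
time_s: 22.82
tcp_pos: [0.6385, 0.1007, 0.2682]
tcp_rot: [-0.972, 1.344, 0.974]
wrist_force: [-0.4, 0.1, -0.4]
gripper_width: 0.035
```

```bash
python3 look.py 18; python3 - <<'E'
from h import *
o=monitor.get_obs(); im=optics.read_camera("wrist"); cv2.imwrite("pics/w18.png",im); np.save("o18.npy",o,allow_pickle=True)
s=cv2.imread("pics/s_18.png")
cv2.imwrite("pics/c18.png",np.hstack([cv2.resize(im[100:400,170:470],(400,400)),cv2.resize(s[110:270,290:450],(400,400))]))
xb=np.array([-.317,-.948,0]);yb=np.array([.948,-.317,0]);hinge=np.array([.447,-.055,.05])-.298*xb;hinge[2]=.05
for th in(54,57,60):
    a=np.radians(th);u=xb*np.cos(a)+[0,0,np.sin(a)];n=-xb*np.sin(a)+np.array([0,0,np.cos(a)]);p=hinge+.17*u+.136*yb+.004*n;print(th,p.round(4),proj("scene",p),proj("top",p))
E
```

```text
22.825 [0.6385 0.1007 0.2682] [-0.4  0.1 -0.4] 0.035
powder,cream [[([345.2, 185.3], 284)], [([384.5, 226.5], 311)]]
54 [0.6397 0.0927 0.1899] [[331.98368158 140.23470381]] [[385.99732547 150.55455393]]
57 [0.6421 0.0998 0.1948] [[329.4103724  139.17771355]] [[383.13876197 149.11948374]]
60 [0.6445 0.1071 0.1992] [[326.72107896 138.28229314]] [[380.12906146 147.67094288]]
```

View pics/c18.png

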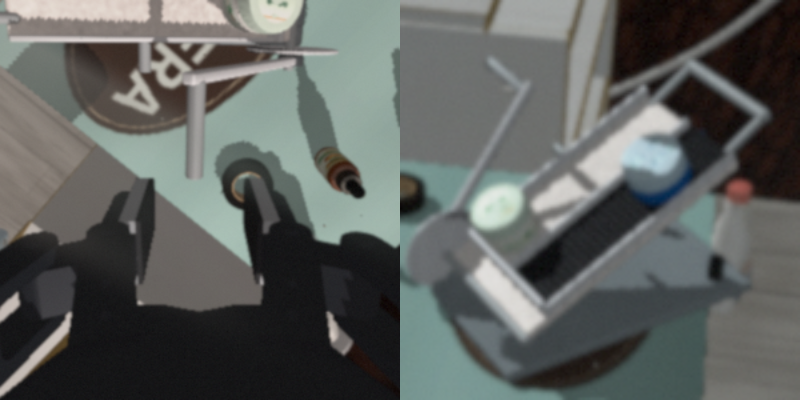

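The view shows the board standing raised, the powder jar at the lip and the cream jar at the top. In the wrist view the peg runs from (314.8,160) to (315.5,233.5), and in the scene view from (340.8,143.2) to (326,134). Triangulating the peg:

```bash
python3 - <<'E'
from h import *
o=np.load("o18.npy",allow_pickle=True).item();T0=ray("top",(380.5,166.5));T1=ray("top",(389,139.5))
for n,w,s,t in(("base",(315,161),(340.5,143.),T0),("tip",(315.5,232),(326.5,134.3),T1)):
    W=ray("wrist",w,o);S=ray("scene",s)
    for r in([W,S],[W,S,t]): p,e=tri(r);print(n,p.round(4),np.round(e,4))
p=(tri([ray("wrist",(315,161),o),ray("scene",(340.5,143.))])[0]+tri([ray("wrist",(315.5,232),o),ray("scene",(326.5,134.3))])[0])/2
Rt=R.from_rotvec(o["tcp_rot"]).as_matrix(); print("mid",p,"tool delta mm",(Rt.T@(p-o["tcp_pos"])*1000).round(1)); print(Rt.round(3))
w=cv2.cvtColor(cv2.imread("pics/w18.png"),6).astype(int)
for r in(175,200,225): print(w[r,300:330])
# same frame: bar row in tool coords at the successful grip
E
```

```text
base [0.6025 0.106  0.2015] [0.0007 0.0007]
base [0.602  0.1065 0.2018] [0.0009 0.0008 0.0007]
tip [0.6637 0.0851 0.1945] [0.0003 0.0003]
tip [0.6638 0.0857 0.1947] [0.0004 0.0006 0.0008]
mid [0.63311708 0.09559178 0.19795966] tool delta mm [71.6  2.  -4.1]
[[-0.002 -0.949  0.314]
 [-0.001  0.314  0.949]
 [-1.     0.002 -0.001]]
[ 59  57  55  53  55  53  54  53  54  61  78  96 110 123 130 140 150 159
 161 159 159 153 141 118  83  65  65  78  92  92]
[163 163 162 162 162 161 163 161 157 137 116 116 123 132 139 148 155 157
 158 156 153 144 139 147 159 161 162 160 160 161]
[168 167 167 168 166 166 167 164 151 130 116 122 132 138 146 157 162 161
 157 152 145 136 145 158 164 165 165 164 164 163]
```

Three views agree on the peg to under 1 mm, and its length comes out at 64 mm as given. Descend and pinch at the same depth that held the bar.

>>> arm_command(
  angular=[
    [0,0,0],
    [0,0,0],
    [0,0,0],
    [0,0,0],
    [0,0,0],
    [0,0,0],
    [0,0,0],
    [0,0,0],
    [0,0,0],
  ],
  dp=[
    [0,2,-4],
    [35,0,0],
    [35,0,0],
    [30,0,0],
    [12,0,0],
    [0,0,0],
    [0,0,0],
    [0,0,0],
    [0,0,0],
  ],
  hand=[150,150,150,150,150,150,255,255,255],
)

```text
time_s: 24.1
tcp_pos: [0.635, 0.0953, 0.1599]
tcp_rot: [-0.971, 1.342, 0.968]
wrist_force: [-0.2, -1.6, 4.5]
gripper_width: 0.0091
```

>>> arm_command(
  angular=[
    [0,0,0],
    [0,0,0],
  ],
  dp=[
    [0,0,0],
    [0,0,0],
  ],
  hand=[255,255],
)

```text
time_s: 24.35
tcp_pos: [0.6349, 0.0949, 0.1596]
tcp_rot: [-0.972, 1.343, 0.968]
wrist_force: [-0.0, -1.8, 5.8]
gripper_width: 0.0096
```

>>> arm_command(
  angular=[
    [0,0,0],
    [0,0,0],
    [0,0,0],
    [0,0,0],
    [0,0,0],
    [0,0,0],
    [0,0,0],
  ],
  dp=[
    [3.2,0,-4.9],
    [3.4,0,-4.8],
    [3.6,0,-4.7],
    [3.8,0,-4.6],
    [3.9,0,-4.4],
    [4.1,0,-4.3],
    [0,0,0],
  ],
  hand=[255,255,255,255,255,255,255],
)

```text
time_s: 25.22
tcp_pos: [0.6254, 0.0689, 0.1361]
tcp_rot: [-0.97, 1.344, 0.97]
wrist_force: [2.5, -1.6, 1.8]
gripper_width: 0.0091
```

>>> arm_command(
  angular=[
    [0,0,0],
    [0,0,0],
    [0,0,0],
    [0,0,0],
    [0,0,0],
  ],
  dp=[
    [4.2,0,-4.2],
    [4.4,0,-4.0],
    [4.5,0,-3.8],
    [4.6,0,-3.7],
    [0,0,0],
  ],
  hand=[255,255,255,255,255],
)

```text
time_s: 25.85
tcp_pos: [0.6198, 0.0547, 0.1178]
tcp_rot: [-0.969, 1.344, 0.972]
wrist_force: [2.9, 2.0, -1.3]
gripper_width: 0.0092
```

```bash
python3 look.py 20
```

```text
25.85 [0.6198 0.0547 0.1178] [ 2.9  2.  -1.3] 0.0092
powder,cream [[([345.1, 185.3], 287)], [([381.4, 226.9], 308)]]
```

```bash
python3 - <<'E'
from h import *
for f in("s_17","s_18","s_20"):
    s=cv2.imread(f"pics/{f}.png");h=cv2.cvtColor(s,40)[110:270,340:460]
    m=cv2.morphologyEx(cv2.inRange(h,(95,60,40),(118,255,255)),2,np.ones((2,2)));n,_,st,ce=cv2.connectedComponentsWithStats(m)
    print(f,[(st[i].tolist(),ce[i].round(1).tolist()) for i in range(1,n) if st[i,4]>30])
a,b=[cv2.imread(f"pics/{f}.png").astype(int)[150:210,375:412] for f in("s_18","s_20")];print("diff near cream",np.abs(a-b).mean().round(2),np.abs(a-b).max())
E
```

```text
s_17 [([43, 65, 25, 19, 180], [56.3, 76.3])]
s_18 [([43, 65, 25, 19, 181], [56.4, 76.2])]
s_20 [([43, 65, 26, 19, 182], [56.4, 76.4])]
diff near cream 19.12 109
```

The scene view shows the cream jar unmoved; the top-view change is occlusion by the arm. Now approaching the stud in small steps.

>>> arm_command(
  angular=[
    [0,0,0],
    [0,0,0],
    [0,0,0],
    [0,0,0],
    [0,0,0],
  ],
  dp=[
    [2.4,0,-1.8],
    [2.4,0,-1.8],
    [2.4,0,-1.7],
    [2.5,0,-1.7],
    [0,0,0],
  ],
  hand=[255,255,255,255,255],
)

```text
time_s: 26.58
tcp_pos: [0.6168, 0.0479, 0.1079]
tcp_rot: [-0.969, 1.346, 0.972]
wrist_force: [0.7, 4.8, -4.9]
gripper_width: 0.0093
```

>>> arm_command(
  angular=[
    [0,0,0],
    [0,0,0],
  ],
  dp=[
    [1.2,0,1.5],
    [0,0,0],
  ],
  hand=[255,255],
)

```text
time_s: 26.82
tcp_pos: [0.6171, 0.0478, 0.1074]
tcp_rot: [-0.971, 1.348, 0.97]
wrist_force: [-4.6, -1.1, -0.5]
gripper_width: 0.0095
```

>>> arm_command(
  angular=[
    [0,0,0],
    [0,0,0],
    [0,0,0],
  ],
  dp=[
    [1.3,0,-0.7],
    [1.3,0,-0.7],
    [0,0,0],
  ],
  hand=[255,255,255],
)

```text
time_s: 27.2
tcp_pos: [0.6168, 0.0465, 0.1052]
tcp_rot: [-0.97, 1.347, 0.97]
wrist_force: [-6.3, -1.1, 2.7]
gripper_width: 0.0091
```

>>> arm_command(
  angular=[
    [0,0,0],
    [0,0,0],
    [0,0,0],
  ],
  dp=[
    [0.9,1.0,-0.5],
    [0.9,0.5,-0.5],
    [0,0,0],
  ],
  hand=[255,255,255],
)

```text
time_s: 27.58
tcp_pos: [0.6166, 0.0459, 0.1039]
tcp_rot: [-0.972, 1.345, 0.968]
wrist_force: [-4.7, -3.4, 4.3]
gripper_width: 0.0096
```

>>> arm_command(
  angular=[
    [0,0,0],
    [0,0,0],
    [0,0,0],
  ],
  dp=[
    [0.3,0.5,-1.7],
    [0.7,0,-0.6],
    [0,0,0],
  ],
  hand=[255,255,255],
)

```text
time_s: 27.95
tcp_pos: [0.6161, 0.0451, 0.1026]
tcp_rot: [-0.971, 1.343, 0.969]
wrist_force: [-0.7, -0.6, 1.5]
gripper_width: 0.0094
```

```bash
cat > f.py <<'E'
from h import *
def rep(a=30.):
    a=np.radians(a);xb=np.array([-.315,-.949,0]);z=np.array([0,0,1.]);yb=np.array([.949,-.315,0])
    o=monitor.get_obs();f=o["wrist_force"];t=xb*np.sin(a)-z*np.cos(a);r=xb*np.cos(a)+z*np.sin(a)
    d=o["tcp_pos"]-np.array([.6349,.0949,.1596])
    print(o["time_s"],"tang resist %.1f radial-out %.1f side %.1f"%(-f@t,f@r,f@yb),"along %.1f down %.1f mm"%(d@xb*1e3,-d[2]*1e3))
if __name__=="__main__": rep()
E
python3 f.py; python3 - <<'E'
from h import *
o=monitor.get_obs(); im=optics.read_camera("wrist"); cv2.imwrite("pics/w21.png",im)
s=optics.read_camera("scene");cv2.imwrite("pics/s21.png",s)
cv2.imwrite("pics/c21.png",np.hstack([cv2.resize(im[60:360,170:470],(400,400)),cv2.resize(s[110:270,290:450],(400,400))]))
E
```

```text
27.95 tang resist 0.9 radial-out 1.4 side -0.4 along 53.1 down 57.0 mm
```

View pics/c21.png

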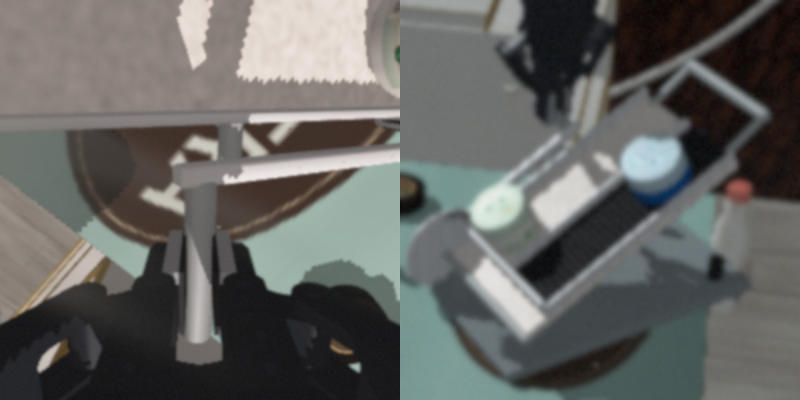

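The pointer is nearly parallel to the board, just above the stud (wrist ~(342,170)). The jars are fine and the side forces relaxed. On in small steps.

>>> arm_command(
  angular=[
    [0,0,0],
    [0,0,0],
    [0,0,0],
  ],
  dp=[
    [0.9,0,-0.5],
    [0.9,0,-0.5],
    [0,0,0],
  ],
  hand=[255,255,255],
)

```text
time_s: 28.42
tcp_pos: [0.6156, 0.0441, 0.1007]
tcp_rot: [-0.971, 1.343, 0.969]
wrist_force: [2.1, -2.4, 1.8]
gripper_width: 0.0093
```

```bash
python3 f.py
```

```text
28.425 tang resist 0.8 radial-out 2.3 side 2.7 along 54.3 down 58.9 mm
```

>>> arm_command(
  angular=[
    [0,0,0],
    [0,0,0],
    [0,0,0],
  ],
  dp=[
    [0.8,0,-0.8],
    [0.8,0,-0.7],
    [0,0,0],
  ],
  hand=[255,255,255],
)

```text
time_s: 28.8
tcp_pos: [0.6156, 0.0438, 0.1]
tcp_rot: [-0.97, 1.34, 0.97]
wrist_force: [1.6, 0.2, 7.4]
gripper_width: 0.0094
```

```bash
python3 f.py
```

```text
28.8 tang resist 6.8 radial-out 3.1 side 1.5 along 54.6 down 59.6 mm
```

In contact: ~6.8 N at the peg, so ~6.5–7.5 N at the stud. A small increment, then hold.

>>> arm_command(
  angular=[
    [0,0,0],
    [0,0,0],
    [0,0,0],
  ],
  dp=[
    [0.2,0,-0.1],
    [0,0,0],
    [0,0,0],
  ],
  hand=[255,255,255],
)

```text
time_s: 29.18
tcp_pos: [0.6155, 0.0438, 0.1]
tcp_rot: [-0.97, 1.34, 0.97]
wrist_force: [2.0, 0.1, 7.9]
gripper_width: 0.0092
```

```bash
python3 f.py
```

```text
29.175 tang resist 7.2 radial-out 3.3 side 1.8 along 54.6 down 59.6 mm
```

>>> arm_command(
  angular=[
    [0,0,0],
    [0,0,0],
    [0,0,0],
    [0,0,0],
  ],
  dp=[
    [0.2,0,-0.1],
    [0,0,0],
    [0,0,0],
    [0,0,0],
  ],
  hand=[255,255,255,255],
)

```text
time_s: 29.68
tcp_pos: [0.6156, 0.0438, 0.1]
tcp_rot: [-0.97, 1.34, 0.97]
wrist_force: [1.1, 0.1, 8.7]
gripper_width: 0.0096
```

```bash
python3 f.py;python3 look.py 30
```

```text
29.675 tang resist 7.8 radial-out 4.0 side 1.0 along 54.6 down 59.6 mm
29.675 [0.6156 0.0438 0.1   ] [1.1 0.1 8.7] 0.0096
powder,cream [[([345.4, 185.3], 287)], [([383.8, 226.6], 412)]]
```

Pressed at about 8 N and held. Release, then check before rising.

>>> arm_command(
  angular=[
    [0,0,0],
    [0,0,0],
    [0,0,0],
    [0,0,0],
  ],
  dp=[
    [0,0,0],
    [0,0,0],
    [0,0,0],
    [0,0,0],
  ],
  hand=[150,150,150,150],
)

```text
time_s: 30.28
tcp_pos: [0.614, 0.0429, 0.098]
tcp_rot: [-0.97, 1.344, 0.971]
wrist_force: [-0.1, -0.1, -0.6]
gripper_width: 0.0352
```

>>> arm_command(
  angular=[
    [0,0,0],
    [0,0,0],
    [0,0,0],
    [0,0,0],
    [0,0,0],
    [0,0,0],
    [0,0,0],
  ],
  dp=[
    [-10,0,0],
    [-25,0,0],
    [-35,0,0],
    [-35,0,0],
    [-35,0,0],
    [-35,0,0],
    [0,0,0],
  ],
  hand=[150,150,150,150,150,150,150],
)

```text
time_s: 31.15
tcp_pos: [0.6162, 0.0427, 0.2777]
tcp_rot: [-0.973, 1.338, 0.966]
wrist_force: [-0.1, -1.0, -0.3]
gripper_width: 0.035
```

```bash
python3 look.py 31; python3 - <<'E'
from h import *
im=optics.read_camera("wrist"); cv2.imwrite("pics/w31.png",im); s=cv2.imread("pics/s_31.png")
cv2.imwrite("pics/c31.png",np.hstack([cv2.resize(im[60:360,170:470],(400,400)),cv2.resize(s[130:250,310:430],(400,400),interpolation=2)]))
E
```

```text
31.15 [0.6162 0.0427 0.2777] [-0.1 -1.  -0.3] 0.035
powder,cream [[([345.1, 185.3], 290)], [([385.0, 226.3], 470)]]
```

View pics/c31.png

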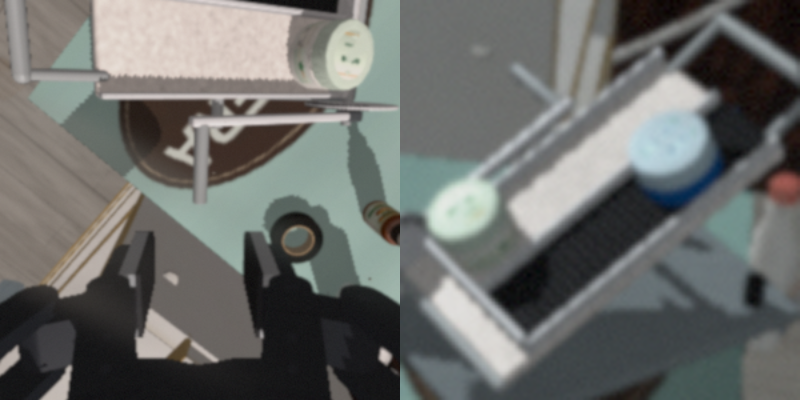

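The pointer lies parallel to the board (scene slopes 0.83 against 0.84), the powder jar is at the lip and the cream jar at the top. One numeric check of the peg height after release:

```bash
python3 - <<'E'
from h import *
o=monitor.get_obs()
b=tri([ray("wrist",(320,151),o),ray("scene",(360.2,160.4))]);t=tri([ray("wrist",(320.8,210.5),o),ray("scene",(345,150.4))])
m=(b[0]+t[0])/2; print("peg",m.round(4),b[1],t[1],"expected pressed z", .100+.198-.1596, "xy",.6156-.6349+.6331,.0438-.0949+.0956)
E
```

```text
peg [0.6115 0.044  0.1378] [np.float64(9.943727449918116e-05), np.float64(9.94372744993545e-05)] [np.float64(5.261587662016032e-05), np.float64(5.261587662028475e-05)] expected pressed z 0.13840000000000005 xy 0.6138 0.044500000000000005
```

The peg is within 1 mm of its pressed height (0.1378 against 0.1384 m). Handing in.

```bash
python3 -c "
from h import *
print(close_job(), monitor.get_obs()['time_s'])"
```

```text
the job is handed in; nothing more can be done
the job is handed in; nothing more can be done
```

I lifted the board to about 28°, where the powder jar (smooth lane) slid to the lip and the cream jar stayed at the top. I left the board standing there, swung the pointer onto the stud, pressed it, let go and handed in at about 31 s.

**Pressing force:** the wrist read about 7.8 N along the pointer's swing, which I work out as roughly 8 N at the stud, held for 0.5 s. The contact force itself is not measured directly.

**Last checks:**
- The powder jar is at the lip and the cream jar is unmoved, in the top and scene pictures.
- The board stands by itself.
- The pointer is parallel to the board, with its peg at 0.1378 m against about 0.138 m while pressed.
- The gripper is clear of everything, with wrist force near zero.
- I did not measure the bystanders at the end, but nothing came near them.

**What failed or disagreed:**
- **First pinch:** it closed on nothing, because the fingertips stood some 30 mm higher than the stated tool point suggested. I went about 30 mm deeper, in two steps, and it held.
- **Grip width:** it read 9–10 mm on the 12 mm bar and peg.
- **Top camera:** it was about 3 mm off from the other views, so I relied on the scene and wrist views for height.
- **Pictures:** I viewed 12, two over the budget of 10.

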